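# Close the kennel tag's snap with the snap pliers

## Task

Pick up the snap pliers by the square block over its pivot and set it down flat on the table with its open jaws on either side of the kennel tag's unfastened snap, then let go of it. Take it again by both handles and squeeze until the snap clicks fully shut; then let go and leave the pliers lying flat and the tag stand upright. Press the snap only with the pliers: the fingers must not touch the tag or its stand.

Things in the scene. Friction and masses are not known exactly. Their poses are not given: they have to be found in the camera images.
- pliers: Snap pliers, grey handles, steel jaws, 178 mm long, 0.27 kg, lying flat. Origin: on the table under the pivot; x to the jaws (tips 60 mm ahead), y across, z up. Jaws and handles lie within z = 0 to 22 mm; handles end 118 mm behind the pivot; it balances at the pivot. The frame belongs to one half: squeezed from both sides, this half turns by half of the joint angle.
- pliers_block (a point): Centre of the top of the grey square block over the pivot, by which the pliers is carried: 34 mm along the pliers' x, 26 mm across y, from 22 to 44 mm above the underside.
- jaw (a joint): Angle between the halves of the pliers, rad: 0 open (at rest, held by a weak spring), 0.56 fully shut on nothing, about 0.45 on the shut snap. A grip of 2 to 3 N on both handles already shuts the empty pliers, so it cannot be carried open by the handles.
- pliers_mouth (a point): Point midway between the two jaw dies (13 mm discs), 45 mm ahead of the pivot, 13 mm above the underside. Open, the gap between the dies is 33 mm.
- pliers_handles (a point): Point midway between the handles where to squeeze them, 75 mm behind the pivot, 13 mm above the underside. Open, the handles measure 64 mm over their outsides here, about 30 mm with the snap shut. 12 to 15 N here beat the snap.
- tag_stand: Dark steel stand, 0.6 kg, loose, holding a white two-leaf plastic kennel tag upright. Origin: on the table under the snap, mid thickness of the fixed leaf; x from the tag's free edge to the stand, y square to the leaves, z up. Leaves begin at x = -16 mm, top at z = 38; base (62 x 85 x 14 mm) begins at x = 38, posts (54 mm high) at x = 42. The moving leaf is on the +y side.
- snap_centre (a point): Middle of the open snap's thickness: 5 mm to +y of the stand's origin, 14 mm above the table. Over its steel heads (16 mm discs) the snap measures 20 mm open, from y = -5 to +15 mm in the stand's frame, and 12 mm shut, from y = -5 to +7 mm.
- snap (a joint): Travel of the snap's moving half, m: 0 open, 0.008 fully shut. It resists with up to about 15 N; past half way (0.004) it clicks home by itself and stays shut.
- treat_bag: Full grey upright treat bag that stands fixed at the back between the two work places: 155 mm wide, 70 mm thick, 200 mm high, turned about 28 degrees. Origin: on the table under its centre. Its front corner stands 70 mm nearer to the robot than its centre: carry the pliers (jaws 60 mm ahead of the grip) past in front of it, on the robot's side.

How it is judged:
On the way, in this order (a step that is already met when the one before it is completed fails the run):
1. the pliers lies flat on the table, let go, with its open jaws on either side of the open snap (contact force between the fingers and pliers below 0.1 N and height (world z) of pliers below 0.006 m and angle between pliers's own z axis and vertical below 0.1 rad and x of pliers_mouth in the frame of tag_stand between -0.016 and 0.016 m and y of pliers_mouth in the frame of tag_stand between -0.006 and 0.016 m and value of joint snap below 0.003 m and value of joint jaw below 0.15 rad), for 0.2 s.
2. the fingers squeeze the pliers and the snap clicks shut between its jaws (value of joint snap above 0.0065 m and value of joint jaw above 0.3 rad and contact force between the fingers and pliers above 1 N and horizontal distance between pliers_mouth and snap_centre below 0.03 m), for 0.05 s.
At the end, for the whole second after the job is handed in: The snap is shut (travel over 6.5 of 8 mm); the stand is upright on the table (tilt under 0.1 rad) and the pliers lies flat on the table (within 6 mm and 0.1 rad), both at rest and let go (value of joint snap above 0.0065 m and angle between each of tag_stand, pliers's own z axis and vertical below 0.1 rad and height (world z) of each of tag_stand, pliers below 0.006 m and linear speed of each of pliers, tag_stand below 0.02 m/s); the robot touches nothing.
It fails at once if the fingers touch the tag or its stand (over 1 N) (contact force between the fingers and tag_stand above 1 N).
It also fails if it takes over 61 s, if anything falls off the work surface, if the arm or the gripper's body presses on something with over 40 N, if the wrist force passes 120 N, or if a joint passes its speed limit or range.

## Robot

A 6-joint arm with a two-finger parallel gripper is mounted at the origin on a cart in front of the work surface, level with it; the furniture and walls round the work are solid. World frame = base frame: x ahead of the robot, y to its left, z up, the work surface at z = 0. Lengths are in m, angles in rad, forces in N, time in s.
With the tool pointing down it reaches from about 0.375 to 0.975 m from the base axis. Payload 3.8 kg.
Tool frame: the origin (TCP) lies at the very end of the fingers, on their centre line; the grasp point (between the pads) lies bot.hold_point_z behind it (bot.hold_point_z is the distance from the TCP to the grasp point, in m); z points along the fingers, y is the line along which they close (so a half turn about z gives the same grasp; the last joint's range is limited). The gripper opens to 85 mm and grips with 20 to 120 N. Pads are 22 mm wide; open, the fingers measure 114 mm over their backs; the gripper's body (76 mm by 85 mm) begins 54 mm behind the grasp point. The pads swing forward as they close: fully open they stand 13 mm farther back than shut.
Start: joints at [-1.36, 0.264, 1.604, -0, 1.274, -0.037], TCP at [0.166, -0.654, 0.203] pointing down, gripper open.
Joint ranges: [-2.63, 2.63], [-0.94, 2.18], [0.31, 2.57], [-1.31, 4.45], [0, 2.66], [-2.55, 2.55]. Speed limits (rad/s): [2.57, 2.57, 3.14, 3.14, 3.14, 3.14].

## Interface

Orientations are given as a rotation vector (axis times angle).
In Python, from workcell import bot gives the robot as it stands.
- The arm moves only by the shell command python3 jog.py 'ROWS' [OPENING] [FORCE]. ROWS is a JSON list of rows, 1 to 5 of them, each written [[dx, dy, dz], turn]: dx, dy, dz in m, then a turn about the tool's z in rad; each row shifts and turns the commanded pose from where the row before left it, along the tool's axes as they then stand; what a row does not reach is not made up. A row lasts 1/8 s, in which the tool goes at most 0.0625 m and 0.188 rad, less where a joint would pass 70% of its speed; a pose out of reach is approached as far as the arm can. OPENING is the opening from 0.0 (shut) to 1.0 (fully open), set as the command begins (- or left out keeps the last). The fingers move at their own pace and stop on an object; FORCE is the grip in N (left out, the last holds). Time passes only in rows, so rows that do not move let the fingers close. It prints the time, the measured TCP pose, the force, the opening and the grip force at its end. Input that does not fit is refused with a message, and nothing moves.
- bot.read_state(): the state, without advancing time (a new reading comes with each control period).
- bot.read_camera(name): name is "scene" or "top"; returns the picture (400x640x3 uint8, red, green, blue); there is no depth.
- bot.camera_info(name): a dict with "intrinsics" (3x3 intrinsics, pixels), "extrinsics" (4x4, takes a point from camera to world coordinates). Camera axes: x right, y down, z forward; pixel columns grow to the right and rows downward; lengths in m; the calibration is good to about 2 mm. A picture is of the moment at which its call begins. camera_info takes no time and is no camera call.
- bot.finish_job(): hands the job in; it is judged then, once.
The state is a dict: "time": time; "q": joint angles; "joint_vel": joint speeds; "joint_torque": joint torques, N m; "tool_pos": TCP position; "tcp_rot": TCP orientation; "wrist_force": force on the tool from outside, world axes, zero at the start; "torque": the same for the moment, N m; "width": opening from 0.0 (shut) to 1.0 (fully open); "grip_force": force on a finger pad.
Only numpy, scipy, OpenCV 4.12 (cv2) and the standard library are available. Lean on these libraries where they do the work, as an engineer would, in place of code of your own. Each camera call takes 0.05 s, during which the arm holds its last target. There are 200 camera calls.

## Working session

There is one attempt and no reset: what is moved stays moved. The work goes in short steps, Python scripts to look and compute and a shell command to move; the robot and the scene stay as the last step left them, time stands still between calls to the robot, and variables do not carry over. Pictures are saved under pics/ and viewed, at most 10 in all, crops included, and the job is handed in when it is done.

```bash
ls; mkdir -p pics
python3 - <<'E'
from workcell import bot
import cv2,numpy as np
np.set_printoptions(precision=4,suppress=True)
print(bot.hold_point_z); print(bot.read_state())
for n in("scene","top"):
    cv2.imwrite(f"pics/{n}0.png",bot.read_camera(n)[:,:,::-1]); i=bot.camera_info(n); print(i["intrinsics"],i["extrinsics"])
E
```

```text
jog.py
pics
workcell.py
0.0187
{'time': 0.0, 'q': array([-1.3599,  0.2648,  1.6054, -0.    ,  1.2737, -0.0369]), 'joint_vel': array([ 0.0002, -0.0016,  0.0005, -0.0023,  0.0001, -0.0004]), 'joint_torque': array([  0.0015, -51.5105, -36.7313,   0.0002,   0.013 ,  -0.    ]), 'tool_pos': array([ 0.1654, -0.6536,  0.202 ]), 'tcp_rot': array([-3.1152, -0.388 ,  0.0003]), 'wrist_force': array([-0.5079, -0.277 , -0.5618]), 'torque': array([ 0.0209, -0.0346, -0.0121]), 'grip_force': 0.0, 'width': 1.0011133055355963}
[[492.3657   0.     331.1246]
 [  0.     492.3657 201.8664]
 [  0.       0.       1.    ]] [[-0.4576 -0.4356  0.7752 -0.5476]
 [-0.8889  0.2007 -0.4119  0.528 ]
 [ 0.0238 -0.8775 -0.479   0.7138]
 [ 0.      0.      0.      1.    ]]
[[421.5246   0.     327.6866]
 [  0.     421.5246 198.117 ]
 [  0.       0.       1.    ]] [[ 0.0079 -0.993   0.1175  0.4208]
 [-0.9998 -0.006   0.0165 -0.0638]
 [-0.0157 -0.1176 -0.9929  1.0521]
 [ 0.      0.      0.      1.    ]]
```

View pics/top0.png

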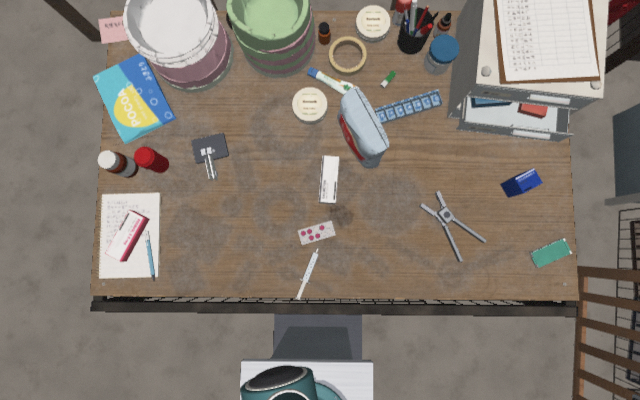

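View pics/scene0.png

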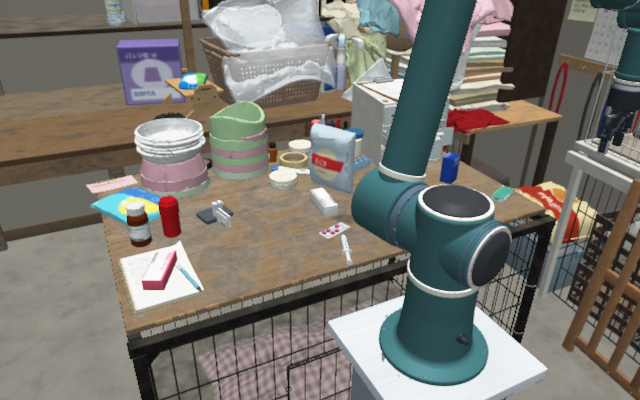

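The top view shows the pliers with the pivot near (446,214), jaws to the upper left (422,205)/(438,193) and handles to the lower right. The tag stand has its dark base near (210,148), with the tag pointing down to (210,178). The bag is at (363,125).

Run:
```python
import cv2,numpy as np
i=cv2.imread("pics/top0.png")
a=cv2.resize(i[182:267,412:497],None,fx=7,fy=7,interpolation=cv2.INTER_CUBIC)[:590]
b=cv2.resize(i[125:190,180:245],None,fx=9,fy=9,interpolation=cv2.INTER_CUBIC)
cv2.imwrite("pics/p1.png",a);cv2.imwrite("pics/t1.png",b)
```

```text
(no output)
```

View pics/p1.png

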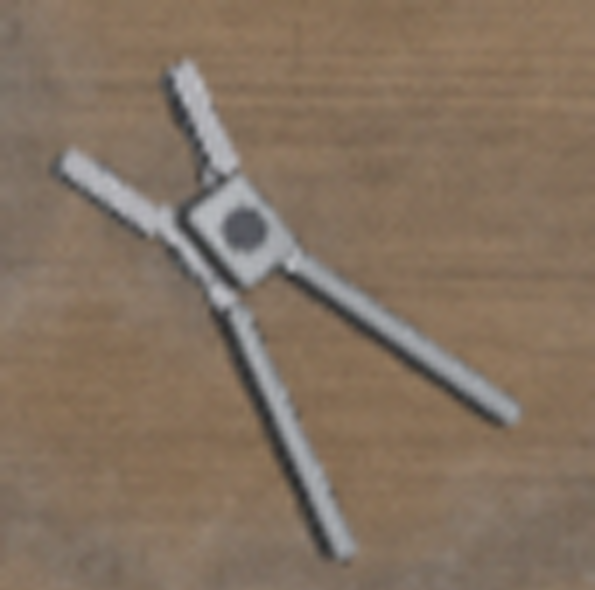

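View pics/t1.png

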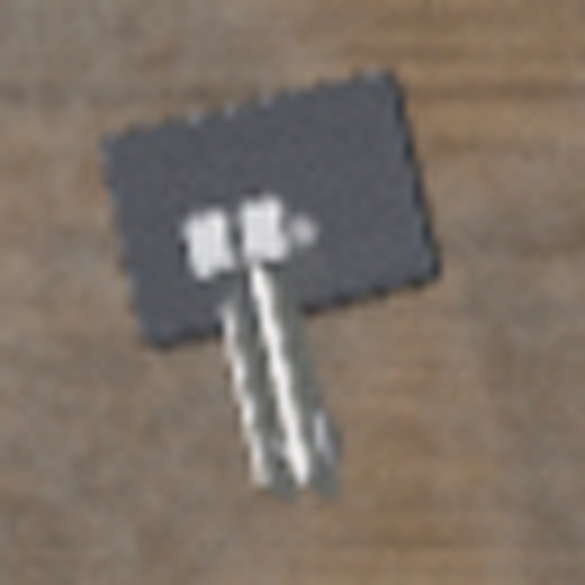

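The crops show the block centre at crop (242,231), jaw tips at (183,66)/(68,160) and handle ends at (343,550)/(514,412). In the tag crop the base corners are (103,142), (388,72), (438,272) and (152,345). The fixed leaf's free top end is at about (303,485), with its root at (258,268), and the moving leaf is to its left.

```bash
cat > h.py <<'E'
from workcell import bot
import numpy as np,cv2
from scipy.spatial.transform import Rotation as R
np.set_printoptions(precision=4,suppress=True)
def px(name,pts,z):
    i=bot.camera_info(name);K,T=i["intrinsics"],i["extrinsics"]
    pts=np.atleast_2d(np.array(pts,float));z=np.broadcast_to(z,len(pts))
    d=np.c_[pts,np.ones(len(pts))]@np.linalg.inv(K).T@T[:3,:3].T
    return T[:3,3]+d*((z-T[2,3])/d[:,2])[:,None]
def crop(pts,x0,y0,f): return np.array(pts)/f+[x0-.5+.5/f,y0-.5+.5/f]
def tool():
    s=bot.read_state(); r=R.from_rotvec(s["tcp_rot"]); return s,r
E
python3 - <<'E'
from h import *
p=px("top",crop([(242,231),(183,66),(68,160),(343,550),(514,412)],412,182,7),[.044,.022,.022,.022,.022])
print(p)
j=(p[1]+p[2])/2;h=(p[3]+p[4])/2;v=(j-h)[:2];y=np.arctan2(v[1],v[0])
print("pliers yaw",np.degrees(y),"len",np.linalg.norm(v),"pivot est",p[0,:2],"from jaw",j[:2]-.060*v/np.linalg.norm(v),"tips sep",np.linalg.norm(p[1]-p[2]),np.linalg.norm(p[3]-p[4]))
b=px("top",crop([(103,142),(388,72),(438,272),(152,345)],180,125,9),.014)
print(b, [np.linalg.norm(b[i]-b[(i+1)%4]) for i in range(4)])
e=(b[0]-b[1]+b[3]-b[2]); x=(b[0]-b[3]+b[1]-b[2])
print("stand yaw",np.degrees(np.arctan2(e[1],e[0]))-90,np.degrees(np.arctan2(x[1],x[0])))
l=px("top",crop([(303,487),(258,268),(262,485),(228,305)],180,125,9),.038);print(l)
d=(l[1]-l[0]);yaw=np.arctan2(d[1],d[0]);print("leaf yaw",np.degrees(yaw))
for w in (e,):
    ys=np.arctan2(e[1],e[0])-np.pi/2; ux=np.array([np.cos(ys),np.sin(ys)]);uy=np.array([-ux[1],ux[0]])
    O=l[0,:2]+.016*ux; c=b[:,:2].mean(0); print("origin",O,"base centre rel",(c-O)@ux,(c-O)@uy,"leaf rel",[( (q[:2]-O)@ux,(q[:2]-O)@uy) for q in l])
s,r=tool();print(r.as_matrix())
E
```

```text
[[ 0.5023 -0.3301  0.044 ]
 [ 0.562  -0.3168  0.022 ]
 [ 0.5285 -0.276   0.022 ]
 [ 0.3943 -0.3678  0.022 ]
 [ 0.442  -0.4279  0.022 ]]
pliers yaw 38.60216867996412 len 0.1626424528816888 pivot est [ 0.5023 -0.3301] from jaw [ 0.4984 -0.3338] tips sep 0.05274266004322067 0.07676640936678072
[[0.6891 0.3011 0.014 ]
 [0.7096 0.2212 0.014 ]
 [0.6522 0.205  0.014 ]
 [0.631  0.2846 0.014 ]] [np.float64(0.08242326900423666), np.float64(0.059643374937579506), np.float64(0.08233583742708014), np.float64(0.06035214365701626)]
stand yaw 14.648310819084045 15.798335681434661
[[0.5871 0.2335 0.038 ]
 [0.6477 0.2483 0.038 ]
 [0.5876 0.2447 0.038 ]
 [0.6374 0.2561 0.038 ]]
leaf yaw 13.717795175403605
origin [0.6026 0.2376] base centre rel 0.0695776125986688 -0.0022638558146118887 leaf rel [(np.float64(-0.015999999999999945), np.float64(-5.204170427930421e-18)), (np.float64(0.04640887273321726), np.float64(-0.0010136442694876346)), (np.float64(-0.01268705503472159), np.float64(0.010731401491680231)), (np.float64(0.03837030416030941), np.float64(0.009167107013948265))]
[[ 0.9695  0.2452 -0.0004]
 [ 0.2452 -0.9695  0.002 ]
 [ 0.0001 -0.0021 -1.    ]]
```

```bash
cat >> h.py <<'E'
def delta(x,y,z,yawdeg):
    s,r=tool();M=r.as_matrix();yaw=np.arctan2(M[1,0],M[0,0]);t=-(np.radians(yawdeg)-yaw)
    Rn=M@R.from_rotvec([0,0,t]).as_matrix()
    d=np.array([x,y,z])-s["tool_pos"]
    print("t",round(s["time"],2),"tilt",M[:,2],"yaw",np.degrees(yaw),"turn",round(t,4),"d tool axes now",M.T@d,"after turn",Rn.T@d,"wf",s["wrist_force"],"q",s["q"])
E
python3 jog.py '[[[0.04,-0.02,0],-0.145],[[0.055,-0.02,0],-0.145],[[0.06,-0.01,0],-0.144],[[0.06,-0.005,0],0],[[0.06,-0.005,0],0]]' 1.0
python3 -c "from h import *; delta(.5023,-.3301,.023,39.1)"
```

```text
time: 0.72
tool_pos: [0.3768, -0.4612, 0.2029]
tcp_rot: [-2.96, -1.05, 0.0]
wrist_force: [1.2, 0.2, -0.5]
width: 1.002
grip_force: 0.0
t 0.72 tilt [-0.0003  0.0006 -1.    ] yaw 39.048751207157245 turn -0.0009 d tool axes now [ 0.18   -0.0227  0.1799] after turn [ 0.1801 -0.0225  0.1799] wf [ 1.1709  0.194  -0.4996] q [-0.9276  0.1158  1.7796  0.0001  1.2468 -0.0384]
```

```bash
python3 jog.py '[[[0.05,-0.006,0.03],0],[[0.05,-0.006,0.03],0],[[0.05,-0.006,0.03],0],[[0.03,-0.0045,0.03],0],[[0,0,0],0]]' 0.75
python3 - <<'E'
from h import *
delta(.5023,-.3301,.023,39.1)
cv2.imwrite("pics/top2.png",cv2.resize(bot.read_camera("top")[160:280,380:540,::-1],None,fx=5,fy=5,interpolation=cv2.INTER_CUBIC))
E
```

```text
time: 1.35
tool_pos: [0.5, -0.3284, 0.0796]
tcp_rot: [-2.953, -1.053, 0.006]
wrist_force: [-1.0, 0.3, 0.0]
width: 0.753
grip_force: 0.0
t 1.35 tilt [-0.0058  0.0044 -1.    ] yaw 39.26134869840105 turn 0.0028 d tool axes now [0.0008 0.0031 0.0566] after turn [0.0008 0.0031 0.0566] wf [-1.0188  0.2936  0.0019] q [-0.6229  0.2309  1.8854  0.0002  1.0326  0.2625]
```

View pics/top2.png

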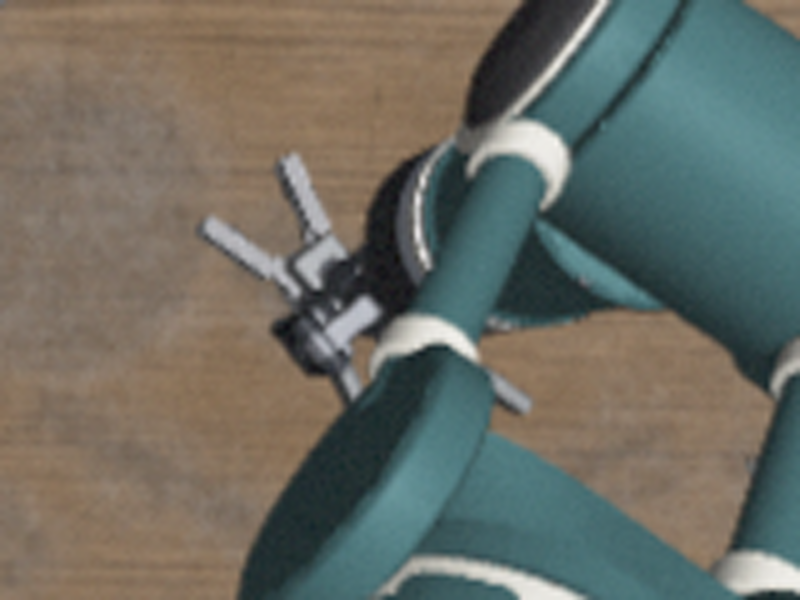

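The view is partly blocked by the arm, but the gripper straddles the block and lines up with it. Next I descend and close.

```bash
python3 jog.py '[[[0.001,0.002,0.02],0],[[0,0.001,0.02],0],[[0,0,0.016],0],[[0,0,0],0],[[0,0,0],0]]' 0.75
python3 -c "from h import *; delta(.5023,-.3301,.023,39.1)"
python3 jog.py '[[[0,0,0],0],[[0,0,0],0],[[0,0,0],0],[[0,0,0],0],[[0,0,0],0]]' 0.0 40
python3 -c "from h import *; delta(.5023,-.3301,.023,39.1)"
```

```text
time: 2.02
tool_pos: [0.5041, -0.334, 0.0275]
tcp_rot: [2.961, 1.05, 0.0]
wrist_force: [-0.8, -0.2, -0.0]
width: 0.749
grip_force: 0.0
t 2.02 tilt [ 0.0001 -0.0001 -1.    ] yaw 39.04218398025835 turn -0.001 d tool axes now [ 0.0011 -0.0042  0.0045] after turn [ 0.0011 -0.0042  0.0045] wf [-0.7812 -0.2281 -0.0029] q [-0.6264  0.2976  1.911   0.      0.9329  0.263 ]
time: 2.65
tool_pos: [0.5041, -0.3337, 0.0274]
tcp_rot: [2.961, 1.05, 0.0]
wrist_force: [-0.1, 0.1, -0.2]
width: 0.0
grip_force: 0.0
t 2.65 tilt [ 0.0001 -0.     -1.    ] yaw 39.06813011822453 turn -0.0006 d tool axes now [ 0.0008 -0.0039  0.0044] after turn [ 0.0009 -0.0039  0.0044] wf [-0.1122  0.0631 -0.2274] q [-0.6259  0.2973  1.9113  0.      0.9329  0.263 ]
```

Run:
```python
from h import *
i=bot.camera_info("top");T=i["extrinsics"]
def proj(p): 
    c=(np.linalg.inv(T)@np.r_[p,1])[:3];u=i["intrinsics"]@c;return u[:2]/u[2]
s,_=tool();u=proj(s["tool_pos"]);b=proj([.5023,-.3301,.044]);print(u,b,(u-[395,170]+.5)*6-.5,(b-[395,170]+.5)*6-.5)
cv2.imwrite("pics/top3.png",cv2.resize(bot.read_camera("top")[170:265,395:515,::-1],None,fx=6,fy=6,interpolation=cv2.INTER_CUBIC))
```

```text
[445.7987 214.3579] [446.1242 214.5621] [307.2922 268.6473] [309.2453 269.8727]
```

View pics/top3.png

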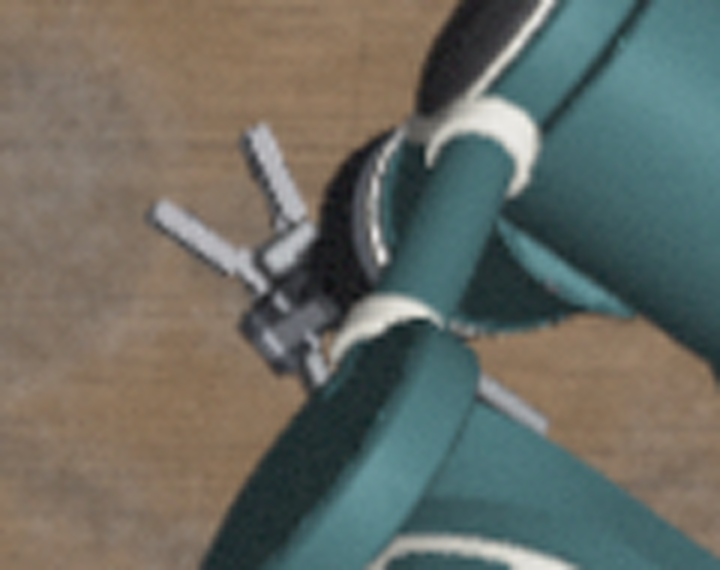

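```bash
python3 jog.py '[[[0,0,0],0],[[0,0,0],0],[[0,0,0],0]]'
python3 - <<'E'
from h import *
i=bot.camera_info("scene");T=i["extrinsics"]
c=(np.linalg.inv(T)@np.r_[.5023,-.3301,.03,1])[:3];u=i["intrinsics"]@c;u=u[:2]/u[2];print(u)
a=bot.read_camera("scene")
x,y=int(u[0]),int(u[1]);x0=max(0,x-60);y0=max(0,y-50)
cv2.imwrite("pics/s4.png",cv2.resize(a[y0:y0+100,x0:x0+120,::-1],None,fx=6,fy=6,interpolation=cv2.INTER_CUBIC))
E
```

```text
time: 3.08
tool_pos: [0.5041, -0.3337, 0.0273]
tcp_rot: [-2.961, -1.05, 0.0]
wrist_force: [-0.3, 0.2, 0.5]
width: -0.008
grip_force: 0.0
[418.7669 192.1369]
```
Width -0.008, grip 0 → shut truly on nothing. So fingers above the block? or behind it. Commanded z? TCP read .0273.. view s4.

View pics/s4.png

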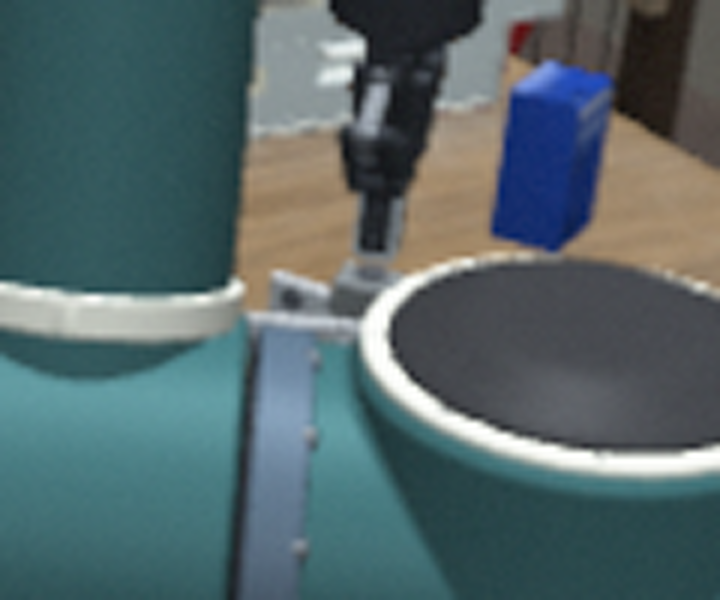

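The scene crop shows the shut fingertips ending around (375,255), on or just above the block's top face (near (370,270)). So they closed above the block: the real tips sit higher than the reported TCP height suggested. I'll open, go lower and close gently.

```bash
python3 jog.py '[[[0,0,0],0],[[0,0,0],0],[[0,0,0],0],[[0,0,0],0]]' 0.75
python3 jog.py '[[[0.001,-0.004,0.006],0],[[0,0,0.006],0],[[0,0,0],0]]'
python3 jog.py '[[[0,0,0],0],[[0,0,0],0],[[0,0,0],0],[[0,0,0],0]]' 0.0 20
python3 -c "from h import *; delta(.5023,-.3301,.015,39.1)"
```

```text
time: 3.62
tool_pos: [0.5041, -0.3337, 0.0274]
tcp_rot: [-2.961, -1.05, 0.0]
wrist_force: [0.7, -0.7, -0.3]
width: 0.752
grip_force: 0.0
time: 4.0
tool_pos: [0.5015, -0.3294, 0.0143]
tcp_rot: [-2.959, -1.05, 0.002]
wrist_force: [-0.3, -0.2, 0.4]
width: 0.749
grip_force: 0.0
time: 4.5
tool_pos: [0.5028, -0.3304, 0.0159]
tcp_rot: [2.96, 1.05, 0.001]
wrist_force: [0.5, -0.3, 0.6]
width: 0.279
grip_force: 19.8
t 4.5 tilt [ 0.0009 -0.0007 -1.    ] yaw 39.06278252825369 turn -0.0006 d tool axes now [-0.0002 -0.0005  0.0009] after turn [-0.0002 -0.0005  0.0009] wf [ 0.5419 -0.2736  0.5966] q [-0.6227  0.3064  1.9249 -0.0001  0.9092  0.2664]
```

```bash
python3 jog.py '[[[0,0,0],0],[[0,0,0],0]]' 0.6
python3 jog.py '[[[0,0,0.004],0],[[0,0,0.004],0],[[0,0,0],0],[[0,0,0],0]]'
python3 jog.py '[[[0,0,0],0],[[0,0,0],0],[[0,0,0],0],[[0,0,0],0]]' 0.0 60
python3 -c "from h import *; delta(.5023,-.3301,.015,39.1)"
```

```text
time: 4.75
tool_pos: [0.5021, -0.3298, 0.0152]
tcp_rot: [-2.96, -1.05, 0.0]
wrist_force: [0.1, 0.5, -0.4]
width: 0.6
grip_force: 0.0
time: 5.25
tool_pos: [0.5023, -0.33, 0.0072]
tcp_rot: [-2.961, -1.05, 0.0]
wrist_force: [0.8, 0.0, 0.5]
width: 0.604
grip_force: 0.0
time: 5.75
tool_pos: [0.5028, -0.3303, 0.0078]
tcp_rot: [2.96, 1.05, 0.001]
wrist_force: [-0.2, -0.5, 2.3]
width: 0.284
grip_force: 60.2
t 5.75 tilt [ 0.0007 -0.0006 -1.    ] yaw 39.062510474262105 turn -0.0007 d tool axes now [-0.0002 -0.0004 -0.0072] after turn [-0.0002 -0.0004 -0.0072] wf [-0.1523 -0.5258  2.3081] q [-0.6226  0.3168  1.9289 -0.      0.8949  0.2664]
```

```bash
python3 jog.py '[[[0,0,-0.02],0],[[0,0,-0.03],0],[[-0.006,-0.02,-0.035],0.1],[[-0.006,-0.025,-0.035],0.16],[[0,0,0],0.164]]'
python3 -c "from h import *; print(bot.read_state()['width'],bot.read_state()['grip_force']); delta(.46,-.05,.12,14.8);delta(.55,.22,.12,14.8)"
```

```text
time: 6.38
tool_pos: [0.4671, -0.3009, 0.1317]
tcp_rot: [3.113, 0.395, 0.007]
wrist_force: [-0.1, -0.1, -3.0]
width: 0.286
grip_force: 59.8
0.2855236611949364 59.77214455604553
t 6.38 tilt [ 0.0046 -0.0031 -1.    ] yaw 14.477971399918854 turn -0.0056 d tool axes now [ 0.0558 -0.2447  0.0109] after turn [ 0.0572 -0.2444  0.0109] wf [-0.1416 -0.0954 -3.0432] q [-0.6172  0.0921  1.942   0.0002  1.1019  0.7009]
t 6.38 tilt [ 0.0046 -0.0031 -1.    ] yaw 14.477971399918854 turn -0.0056 d tool axes now [ 0.2104 -0.4837  0.0105] after turn [ 0.2131 -0.4825  0.0105] wf [-0.1416 -0.0954 -3.0432] q [-0.6172  0.0921  1.942   0.0002  1.1019  0.7009]
```

```bash
python3 jog.py '[[[0.011,-0.049,0],0],[[0.011,-0.049,0],0],[[0.011,-0.049,0],0],[[0.011,-0.049,0],0],[[0.011,-0.049,0],-0.005]]'
python3 jog.py '[[[0.012,-0.05,0],0],[[0.012,-0.05,0],0],[[0.012,-0.05,0],0],[[0.012,-0.05,0],0],[[0,0,0],0]]'
python3 - <<'E'
from h import *
print(bot.read_state()['width'],bot.read_state()['grip_force'])
ys=np.radians(14.8);ux=np.array([np.cos(ys),np.sin(ys)]);uy=np.array([-ux[1],ux[0]])
O=np.array([.603,.2375]); t=O-.045*ux+.005*uy; print(t); delta(*t,.12,14.8)
cv2.imwrite("pics/top5raw.png",bot.read_camera("top")[:,:,::-1])
E
```

```text
time: 7.0
tool_pos: [0.4565, -0.0481, 0.1281]
tcp_rot: [-3.115, -0.411, -0.001]
wrist_force: [0.3, -0.1, -2.1]
width: 0.281
grip_force: 60.0
time: 7.62
tool_pos: [0.4509, 0.159, 0.1281]
tcp_rot: [-3.112, -0.419, -0.001]
wrist_force: [0.3, -1.7, -2.1]
width: 0.281
grip_force: 60.2
0.28135717704698604 60.23947834968567
[0.5582 0.2308]
t 7.62 tilt [ 0.0004  0.0011 -1.    ] yaw 15.345930234511878 turn 0.0095 d tool axes now [ 0.1225 -0.0409  0.0083] after turn [ 0.1221 -0.042   0.0083] wf [ 0.2854 -1.698  -2.0679] q [ 0.2861 -0.051   2.0952  0.0011  1.0967  1.5886]
```

```bash
python3 jog.py '[[[0.04,-0.014,0],0.0095],[[0.04,-0.014,0],0],[[0.042,-0.014,0.02],0],[[0,0,0.03],0],[[0,0,0],0]]'
python3 jog.py '[[[0,0,0],0],[[0,0,0],0]]'
python3 - <<'E'
from h import *
delta(.5582,.2308,.07,14.8)
a=bot.read_camera("top");b=bot.read_camera("scene")
def proj(n,p):
    i=bot.camera_info(n);c=(np.linalg.inv(i["extrinsics"])@np.r_[p,1])[:3];u=i["intrinsics"]@c;return u[:2]/u[2]
print(proj("top",[.6,.24,.05]),proj("scene",[.6,.24,.03]))
x,y=proj("scene",[.6,.24,.04]).astype(int)
cv2.imwrite("pics/c6.png",np.hstack([cv2.resize(a[130:205,175:250,::-1],(400,400),interpolation=cv2.INTER_CUBIC),cv2.resize(b[y-32:y+32,x-32:x+32,::-1],(400,400),interpolation=cv2.INTER_CUBIC)]));print(x,y)
E
```

```text
time: 8.3
tool_pos: [0.5561, 0.2249, 0.0742]
tcp_rot: [3.115, 0.394, -0.012]
wrist_force: [-0.4, -0.1, -2.5]
width: 0.284
grip_force: 60.3
time: 8.55
tool_pos: [0.5598, 0.2272, 0.0793]
tcp_rot: [-3.116, -0.396, -0.004]
wrist_force: [0.0, 0.2, -2.0]
width: 0.282
grip_force: 60.3
t 8.55 tilt [ 0.0026  0.0009 -1.    ] yaw 14.46947067219757 turn -0.0058 d tool axes now [-0.0006 -0.0039  0.0093] after turn [-0.0006 -0.0039  0.0093] wf [ 0.0021  0.1553 -1.9825] q [ 0.3443  0.235   1.8811 -0.0001  1.0228  1.6626]
[209.3585 172.5728] [225.9351 217.4785]
225 214
```

View pics/c6.png

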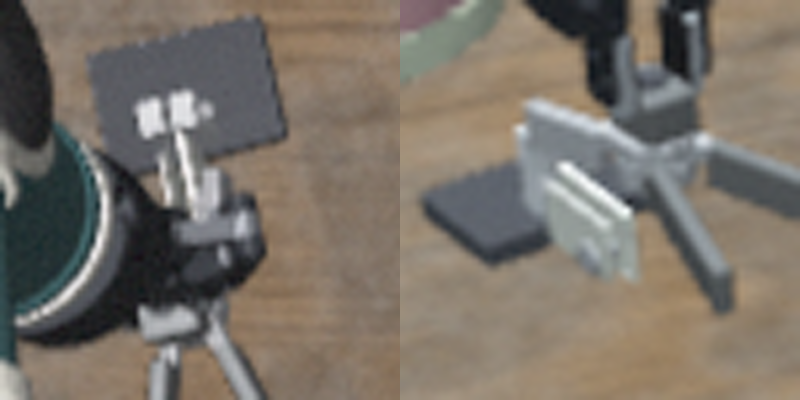

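The left crop (top view) shows the pliers over the tag, with the −y jaw tip near crop (210,172). The right crop (scene view) shows the fingertips gripping the block's upper half and the jaws level above the leaves.

Run:
```python
from h import *
f=400/75
# left-crop points: jaw tip -y corner, handles junction etc.
q=px("top",crop([(210,172),(222,190)],175,130,f),.0935);print(q)
def proj(n,p):
    i=bot.camera_info(n);c=(np.linalg.inv(i["extrinsics"])@np.r_[p,1])[:3];u=i["intrinsics"]@c;return u[:2]/u[2]
def tocrop(u,x0,y0,f): return (u-[x0,y0]+.5)*f-.5
print("exp tip", tocrop(proj("top",[.6192,.2147,.0935]),175,130,f))
# expected tips/handles in both views; stand features as check
s,r=tool();P=s["tool_pos"];ux=np.array([np.cos(np.radians(14.5)),np.sin(np.radians(14.5))]);uy=np.array([-ux[1],ux[0]])
z0=P[2]-.0078
for nm,x,y,z in [("block fl",.017,.013,.044),("block fr",.017,-.013,.044),("block bl",-.017,.013,.044),("block br",-.017,-.013,.044),("tipL",.054,.026,.022),("tipR",.054,-.026,.022),("hL",-.108,.038,.022),("hR",-.108,-.038,.022)]:
    w=np.r_[P[:2]+x*ux+y*uy,z0+z]
    print(nm,"top",tocrop(proj("top",w),175,130,f),"scene",tocrop(proj("scene",w),225-32,214-32,400/64)+[400,0])
O=np.array([.603,.2375])
for nm,x,y,z in [("fix leaf end top",-.016,0,.038),("mov leaf end top",-.016,.010,.038),("base near corner z14",.038,.0425,.014),("base -y",.038,-.0425,.014)]:
    w=np.r_[O+x*ux+y*uy,z]
    print(nm,"top",tocrop(proj("top",w),175,130,f),"scene",tocrop(proj("scene",w),225-32,214-32,400/64)+[400,0])
```

```text
[[0.6176 0.2171 0.0935]
 [0.6096 0.2115 0.0935]]
exp tip [215.605  168.3266]
block fl top [127.4704 264.9339] scene [601.3776  78.8783]
block fr top [187.1859 250.083 ] scene [655.6916  60.5969]
block bl top [144.1081 342.0559] scene [645.3809 109.1218]
block br top [204.0696 327.1139] scene [700.1037  90.1541]
tipL top [ 97.0078 198.9963] scene [532.524  102.3893]
tipR top [213.2451 170.1414] scene [639.3009  66.4419]
hL top [147.4036 567.8191] scene [719.6602 265.5349]
hR top [320.583  524.4223] scene [881.259  202.8603]
fix leaf end top top [206.113 260.784] scene [630.2411 218.4613]
mov leaf end top top [184.8885 266.0644] scene [609.9794 225.9521]
base near corner z14 top [108.8344 181.3856] scene [484.344  248.7839]
base -y top [284.0986 137.8936] scene [652.2657 187.5545]
```

```bash
python3 jog.py '[[[-0.0006,-0.004,0],-0.006],[[0,0,0],0],[[0,0,0],0]]'
python3 - <<'E'
from h import *
delta(.5582,.2308,.0085,14.8)
b=bot.read_camera("scene");x,y=225,214
cv2.imwrite("pics/c7.png",np.hstack([cv2.resize(b[y-32:y+32,x-32:x+32,::-1],(400,400))]))
E
```

```text
time: 9.02
tool_pos: [0.5572, 0.2313, 0.0775]
tcp_rot: [3.115, 0.407, 0.0]
wrist_force: [-0.7, -0.4, -1.9]
width: 0.282
grip_force: 60.3
t 9.03 tilt [ 0.0001  0.     -1.    ] yaw 14.876004705441648 turn 0.0013 d tool axes now [0.0009 0.0007 0.069 ] after turn [0.0009 0.0007 0.069 ] wf [-0.6876 -0.4226 -1.8898] q [ 0.3522  0.2372  1.8821 -0.      1.0222  1.6634]
```

Within 1 mm of the target, so I descend straight down in small steps and watch the force.

```bash
python3 jog.py '[[[0.001,0,0.015],0],[[0,0,0.015],0],[[0,0,0],0]]'
python3 jog.py '[[[0,0,0.012],0],[[0,0,0.012],0],[[0,0,0],0],[[0,0,0],0]]'
python3 - <<'E'
from h import *
delta(.5582,.2308,.0085,14.8)
a=bot.read_camera("top");b=bot.read_camera("scene");x,y=225,214
cv2.imwrite("pics/c8.png",np.hstack([cv2.resize(a[130:205,175:250,::-1],(400,400),interpolation=cv2.INTER_CUBIC),cv2.resize(b[y-32:y+32,x-32:x+32,::-1],(400,400),interpolation=cv2.INTER_CUBIC)]))
E
```

```text
time: 9.45
tool_pos: [0.5559, 0.2305, 0.0444]
tcp_rot: [3.114, 0.406, -0.008]
wrist_force: [0.5, 0.0, -2.9]
width: 0.283
grip_force: 60.2
time: 9.95
tool_pos: [0.5583, 0.2314, 0.0234]
tcp_rot: [-3.115, -0.406, -0.0]
wrist_force: [0.2, 0.3, -3.1]
width: 0.285
grip_force: 60.3
t 9.95 tilt [ 0.0001  0.     -1.    ] yaw 14.856342959482669 turn 0.001 d tool axes now [-0.0003  0.0006  0.0149] after turn [-0.0003  0.0006  0.0149] wf [ 0.1661  0.3403 -3.0518] q [0.3518 0.3021 1.914  0.     0.9255 1.6633]
```

View pics/c8.png

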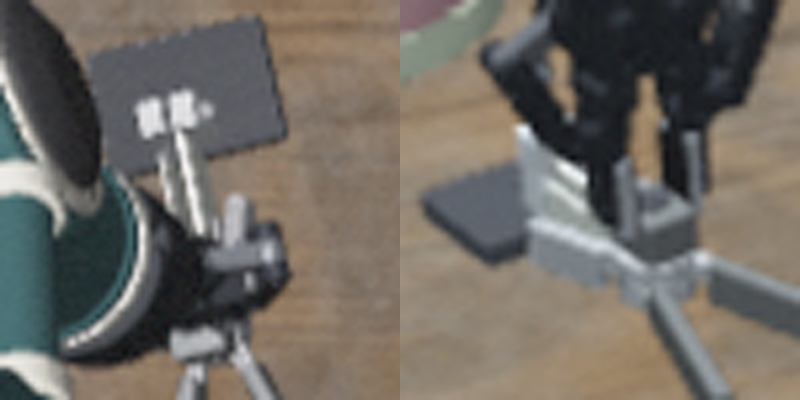

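The jaws now straddle the tag (−y jaw at (236,205), right of the fixed leaf; +y jaw in front in the scene view) and the stand hasn't moved. I finish lowering, then release.

```bash
python3 jog.py '[[[0,0,0.007],0],[[0,0,0.005],0],[[0,0,0],0],[[0,0,0],0]]'
python3 jog.py '[[[0,0,0.002],0],[[0,0,0],0],[[0,0,0],0]]'
python3 jog.py '[[[0,0,0.001],0],[[0,0,0],0],[[0,0,0],0]]'
python3 -c "from h import *; delta(.5582,.2308,.0078,14.8)"
```

```text
time: 10.55
tool_pos: [0.5582, 0.2314, 0.0113]
tcp_rot: [3.115, 0.406, -0.0]
wrist_force: [1.0, -0.2, -2.9]
width: 0.283
grip_force: 60.3
time: 10.92
tool_pos: [0.5583, 0.2314, 0.0094]
tcp_rot: [-3.115, -0.406, -0.0]
wrist_force: [-0.2, -0.6, -2.4]
width: 0.28
grip_force: 60.3
time: 11.3
tool_pos: [0.5582, 0.2314, 0.0084]
tcp_rot: [3.115, 0.406, -0.0]
wrist_force: [0.3, -0.4, -1.7]
width: 0.282
grip_force: 60.3
t 11.3 tilt [-0.0001 -0.     -1.    ] yaw 14.858922306234508 turn 0.001 d tool axes now [-0.0001  0.0006  0.0006] after turn [-0.0001  0.0006  0.0006] wf [ 0.2898 -0.3977 -1.7068] q [0.3518 0.3211 1.9219 0.     0.8987 1.6633]
```

```bash
python3 jog.py '[[[0,0,0.0005],0],[[0,0,0],0],[[0,0,0],0],[[0,0,0],0]]' 0.6
python3 jog.py '[[[0,0,-0.02],0],[[0,0,-0.03],0],[[0,0,-0.03],0],[[0,0,0],0]]'
python3 jog.py '[[[-0.04,0,0],0],[[-0.06,0,0],0],[[-0.06,0,0],0],[[-0.06,0,0],0],[[0,0,0],0]]' 1.0
python3 - <<'E'
from h import *
delta(.5582,.2314,.09,14.86)
a=bot.read_camera("top");b=bot.read_camera("scene");x,y=225,218
cv2.imwrite("pics/c9.png",np.hstack([cv2.resize(a[130:220,170:260,::-1],(400,400),interpolation=cv2.INTER_CUBIC),cv2.resize(b[y-40:y+40,x-30:x+50,::-1],(400,400),interpolation=cv2.INTER_CUBIC)]))
E
```

```text
time: 11.8
tool_pos: [0.5584, 0.2315, 0.0081]
tcp_rot: [-3.115, -0.406, -0.001]
wrist_force: [0.5, 0.1, -0.0]
width: 0.604
grip_force: 0.0
time: 12.3
tool_pos: [0.5615, 0.2326, 0.0928]
tcp_rot: [-3.113, -0.406, -0.013]
wrist_force: [-0.0, -0.2, 0.4]
width: 0.602
grip_force: 0.0
time: 12.92
tool_pos: [0.3392, 0.1728, 0.0853]
tcp_rot: [3.114, 0.407, -0.009]
wrist_force: [0.3, 0.7, -0.5]
width: 1.002
grip_force: 0.0
t 12.93 tilt [-0.0056 -0.0022 -1.    ] yaw 14.9049617891917 turn 0.0008 d tool axes now [ 0.2267 -0.0003 -0.006 ] after turn [ 0.2267 -0.0005 -0.006 ] wf [ 0.3303  0.7073 -0.5061] q [ 0.4055 -0.202   2.3131  0.0002  1.0364  1.716 ]
```

View pics/c9.png

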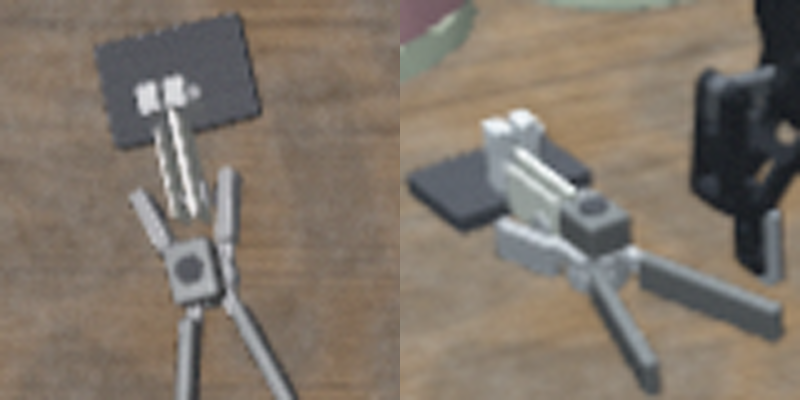

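The pliers lie released and flat, with jaw tips at (137,195)/(228,171) on either side of the leaves, whose ends are at (175,215)/(195,215). I check the mouth numerically.

Run:
```python
from h import *
f=400/90
p=px("top",crop([(137,195),(228,171),(189,268),(198,214),(177,216)],170,130,f),[.022,.022,.044,.038,.038]);print(p)
b=px("top",crop([(96,45),(237,13),(261,112),(119,148)],170,130,f),.014)
ys=np.radians(14.8);ux=np.array([np.cos(ys),np.sin(ys)]);uy=np.array([-ux[1],ux[0]])
m=(p[0]+p[1])/2;v=(m-p[2])[:2];print("pliers yaw",np.degrees(np.arctan2(v[1],v[0])))
O=np.array([.603,.2375]);c=b[:,:2].mean(0)
for q in (*p,m,np.r_[c,0]): print((q[:2]-O)@ux,(q[:2]-O)@uy)
print("expected base centre x .069, y~-.002")
# grasp target at handles from block pose
P=np.array([.5583,.2314]);delta(*(P-.075*ux),.09,14.86)
```

```text
[[0.6026 0.2707 0.022 ]
 [0.6165 0.22   0.022 ]
 [0.5585 0.2333 0.044 ]
 [0.5893 0.2313 0.038 ]
 [0.5881 0.2429 0.038 ]]
pliers yaw 13.298063585975582
0.008081351200875109 0.03221471234031132
0.008576847641158236 -0.020338598177309014
-0.044122705821807266 0.007313329860062409
-0.014804671726582135 -0.00250303616405387
-0.012986074664130673 0.008984188111636917
0.008329099421016726 0.005938057081501139
0.0694229442013583 -0.0026795402863148566
expected base centre x .069, y~-.002
t 13.03 tilt [ 0.0011  0.0004 -1.    ] yaw 14.876953728472797 turn 0.0003 d tool axes now [ 0.1455  0.     -0.0019] after turn [ 0.1455  0.     -0.0019] wf [ 0.3363 -0.3407  1.6085] q [ 0.4047 -0.1972  2.304  -0.      1.0336  1.7159]
```

Step 1's geometry is good: mouth x≈0, y≈+6 mm. The fingertips sit higher than the TCP reading, so I probe the bare table with shut fingers to find their true height.

```bash
python3 jog.py '[[[0.03,0,0.02],0],[[0,0,0.03],0],[[0,0,0.025],0],[[0,0,0],0],[[0,0,0],0]]' 0.0 20
python3 jog.py '[[[0,0,0.006],0],[[0,0,0],0]]'
python3 jog.py '[[[0,0,0.005],0],[[0,0,0],0]]'
python3 jog.py '[[[0,0,0.004],0],[[0,0,0],0]]'
```

```text
time: 13.65
tool_pos: [0.3761, 0.1832, 0.0137]
tcp_rot: [-3.115, -0.406, -0.002]
wrist_force: [-0.2, 0.2, 0.4]
width: 0.004
grip_force: 0.0
time: 13.9
tool_pos: [0.3749, 0.1828, 0.0072]
tcp_rot: [-3.115, -0.406, -0.001]
wrist_force: [-0.2, 0.5, -0.3]
width: -0.003
grip_force: 0.0
time: 14.15
tool_pos: [0.3742, 0.1825, 0.0016]
tcp_rot: [3.115, 0.406, -0.001]
wrist_force: [0.2, 0.7, -0.3]
width: 0.003
grip_force: 0.0
time: 14.4
tool_pos: [0.3742, 0.1825, -0.0025]
tcp_rot: [3.115, 0.406, -0.001]
wrist_force: [0.9, 0.9, -0.0]
width: -0.002
grip_force: 0.0
```

```bash
for k in 1 2 3; do :; done
python3 jog.py '[[[0,0,0.003],0],[[0,0,0],0]]'
python3 jog.py '[[[0,0,0.003],0],[[0,0,0],0]]' | grep -E "pos|force"
python3 jog.py '[[[0,0,0.002],0],[[0,0,0],0]]' | grep -E "pos|force"
python3 jog.py '[[[0,0,0.002],0],[[0,0,0],0]]' | grep -E "pos|force"
```

```text
time: 14.65
tool_pos: [0.3743, 0.1826, -0.0054]
tcp_rot: [3.115, 0.406, -0.001]
wrist_force: [-0.8, 0.4, -0.1]
width: 0.0
grip_force: 0.0
tool_pos: [0.3743, 0.1826, -0.0084]
wrist_force: [-0.3, -0.2, -0.3]
grip_force: 0.0
tool_pos: [0.3744, 0.1826, -0.0103]
wrist_force: [0.1, -0.5, 0.1]
grip_force: 0.0
tool_pos: [0.3744, 0.1826, -0.0123]
wrist_force: [-0.8, 0.2, 0.1]
grip_force: 0.0
```

```bash
python3 jog.py '[[[0,0,0.002],0],[[0,0,0],0]]' | grep -E "pos|force"
python3 jog.py '[[[0,0,0.0015],0],[[0,0,0],0]]' | grep -E "pos|force"
python3 jog.py '[[[0,0,0.0015],0],[[0,0,0],0]]' | grep -E "pos|force"
```

```text
tool_pos: [0.3744, 0.1826, -0.0143]
wrist_force: [0.9, 0.2, 0.5]
grip_force: 0.0
tool_pos: [0.3744, 0.1826, -0.0157]
wrist_force: [-0.2, 1.0, -0.7]
grip_force: 0.0
tool_pos: [0.3744, 0.1827, -0.0172]
wrist_force: [-0.2, 0.8, 0.8]
grip_force: 0.0
```

```bash
python3 jog.py '[[[0,0,0.001],0],[[0,0,0],0]]' | grep -E "pos|force"
python3 jog.py '[[[0,0,0.001],0],[[0,0,0],0]]' | grep -E "pos|force"
python3 jog.py '[[[0,0,0.001],0],[[0,0,0],0]]' | grep -E "pos|force"
```

```text
tool_pos: [0.3745, 0.1827, -0.0182]
wrist_force: [1.1, -0.3, -0.1]
grip_force: 0.0
tool_pos: [0.3745, 0.1827, -0.0192]
wrist_force: [0.2, 0.9, -0.3]
grip_force: 0.0
tool_pos: [0.3745, 0.1827, -0.0202]
wrist_force: [0.8, 0.3, -0.3]
grip_force: 0.0
```

```bash
python3 jog.py '[[[0,0,0.001],0],[[0,0,0],0]]' | grep -E "pos|force"
python3 jog.py '[[[0,0,0.001],0],[[0,0,0],0]]' | grep -E "pos|force"
python3 jog.py '[[[0,0,0.001],0],[[0,0,0],0]]' | grep -E "pos|force"
python3 jog.py '[[[0,0,0.001],0],[[0,0,0],0]]' | grep -E "time|pos|force"
```

```text
tool_pos: [0.3744, 0.1826, -0.0212]
wrist_force: [0.1, 0.0, 1.1]
grip_force: 0.0
tool_pos: [0.3745, 0.1827, -0.0222]
wrist_force: [0.4, 0.9, 0.6]
grip_force: 0.0
tool_pos: [0.3745, 0.1827, -0.0232]
wrist_force: [1.2, -0.2, -0.2]
grip_force: 0.0
time: 17.9
tool_pos: [0.3745, 0.1827, -0.0242]
wrist_force: [-0.3, -0.7, 0.4]
grip_force: 0.0
```

```bash
python3 jog.py '[[[0,0,0.001],0],[[0,0,0],0]]' | grep -E "pos|force"
python3 jog.py '[[[0,0,0.001],0],[[0,0,0],0]]' | grep -E "pos|force"
python3 jog.py '[[[0,0,0.001],0],[[0,0,0],0]]' | grep -E "time|pos|force"
```

```text
tool_pos: [0.3745, 0.1826, -0.0252]
wrist_force: [-0.4, 0.5, -0.1]
grip_force: 0.0
tool_pos: [0.3745, 0.1827, -0.0262]
wrist_force: [0.2, 0.6, -0.5]
grip_force: 0.0
time: 18.65
tool_pos: [0.3745, 0.1827, -0.0272]
wrist_force: [-0.2, -0.8, 0.0]
grip_force: 0.0
```

```bash
python3 jog.py '[[[0,0,0.001],0],[[0,0,0],0]]' | grep -E "pos|force"
python3 jog.py '[[[0,0,0.001],0],[[0,0,0],0]]' | grep -E "pos|force"
python3 jog.py '[[[0,0,0.001],0],[[0,0,0],0]]' | grep -E "time|pos|force"
```

```text
tool_pos: [0.3747, 0.1828, -0.0278]
wrist_force: [-1.1, -0.6, 3.9]
grip_force: 1.9
tool_pos: [0.3747, 0.1828, -0.0279]
wrist_force: [-5.0, -1.5, 15.0]
grip_force: 7.6
time: 19.4
tool_pos: [0.3747, 0.1828, -0.028]
wrist_force: [-8.2, -3.5, 26.1]
grip_force: 13.1
```

The shut tips touch the table at TCP z = −0.0278, so the tips are about 28 mm above the reported TCP. The squeeze height is therefore TCP z ≈ −0.022.

```bash
python3 jog.py '[[[0,0,-0.03],0],[[0,0,-0.05],0],[[0.02,0,-0.02],0],[[0.045,0,0],0],[[0.045,0,0],0]]' 1.0
python3 jog.py '[[[0,0,0],0],[[0,0,0],0]]'
python3 - <<'E'
from h import *
ys=np.radians(14.8);ux=np.array([np.cos(ys),np.sin(ys)])
delta(*(np.array([.5583,.2314])-.075*ux),-.022,14.86)
E
```

```text
time: 20.02
tool_pos: [0.4824, 0.2114, 0.0705]
tcp_rot: [-3.115, -0.406, -0.003]
wrist_force: [-0.2, 0.7, 0.0]
width: 0.999
grip_force: 0.0
time: 20.27
tool_pos: [0.4797, 0.2105, 0.069]
tcp_rot: [3.115, 0.406, -0.004]
wrist_force: [-0.4, -0.6, -0.1]
width: 1.003
grip_force: 0.0
t 20.27 tilt [-0.0022 -0.0008 -1.    ] yaw 14.849741288702468 turn -0.0002 d tool axes now [ 0.0065 -0.0002  0.091 ] after turn [ 0.0065 -0.0002  0.091 ] wf [-0.4302 -0.6014 -0.0786] q [0.3659 0.1067 2.0543 0.0001 0.983  1.6774]
```

```bash
python3 jog.py '[[[0.006,0,0.03],0],[[0,0,0.02],0],[[0,0,0.015],0],[[0,0,0.01],0],[[0,0,0],0]]'
python3 jog.py '[[[0,0,0.008],0],[[0,0,0.008],0],[[0,0,0],0],[[0,0,0],0]]'
python3 - <<'E'
from h import *
ys=np.radians(14.8);ux=np.array([np.cos(ys),np.sin(ys)])
delta(*(np.array([.5583,.2314])-.075*ux),-.022,14.86)
E
```

```text
time: 20.9
tool_pos: [0.4858, 0.2122, -0.0057]
tcp_rot: [3.115, 0.406, -0.002]
wrist_force: [0.3, 0.4, 0.1]
width: 0.999
grip_force: 0.0
time: 21.4
tool_pos: [0.4867, 0.2124, -0.0211]
tcp_rot: [3.115, 0.406, -0.0]
wrist_force: [0.6, -0.4, -0.0]
width: 0.999
grip_force: 0.0
t 21.4 tilt [-0.0001 -0.     -1.    ] yaw 14.85707722338286 turn -0.0001 d tool axes now [-0.0009 -0.      0.0009] after turn [-0.0009 -0.      0.0009] wf [ 0.6098 -0.4041 -0.0004] q [0.3647 0.2445 2.0937 0.     0.8035 1.6761]
```

Now squeeze in stages.

```bash
python3 jog.py '[[[0,0,0],0],[[0,0,0],0],[[0,0,0],0],[[0,0,0],0]]' 0.6 30
python3 jog.py '[[[0,0,0],0],[[0,0,0],0],[[0,0,0],0],[[0,0,0],0]]' 0.45 30
python3 jog.py '[[[0,0,0],0],[[0,0,0],0],[[0,0,0],0],[[0,0,0],0]]' 0.3 30
```

```text
time: 21.9
tool_pos: [0.4872, 0.2128, -0.0207]
tcp_rot: [-3.115, -0.406, -0.002]
wrist_force: [0.4, 1.1, 2.5]
width: 0.601
grip_force: 1.8
time: 22.4
tool_pos: [0.4869, 0.2125, -0.021]
tcp_rot: [-3.115, -0.406, -0.001]
wrist_force: [-0.6, 0.8, 3.1]
width: 0.45
grip_force: 2.1
time: 22.9
tool_pos: [0.4866, 0.2122, -0.0207]
tcp_rot: [3.115, 0.406, -0.001]
wrist_force: [-2.0, -0.3, 7.8]
width: 0.326
grip_force: 28.5
```

```bash
python3 jog.py '[[[0,0,0],0],[[0,0,0],0],[[0,0,0],0]]' 0.0 40
python3 - <<'E'
from h import *
a=bot.read_camera("top");cv2.imwrite("pics/sq.png",a[:,:,::-1])
E
```

```text
time: 23.28
tool_pos: [0.4865, 0.2123, -0.0206]
tcp_rot: [3.115, 0.405, -0.001]
wrist_force: [-2.3, -0.4, 7.7]
width: 0.313
grip_force: 38.1
```

The squeeze stopped at about 28–29 mm under 38 N, which matches the snap fully shut (open would be about 42 mm, empty about 22 mm). Now I release and retreat.

```bash
python3 jog.py '[[[0,0,0],0],[[0,0,0],0],[[0,0,0],0],[[0,0,0],0],[[0,0,0],0]]' 1.0
python3 jog.py '[[[0,0,-0.01],0],[[0,0,-0.02],0],[[0,0,-0.04],0],[[0,0,-0.05],0],[[0,0,0],0]]'
python3 jog.py '[[[-0.04,0,-0.02],0],[[-0.04,0,-0.02],0],[[-0.03,0,0],0],[[0,0,0],0],[[0,0,0],0]]'
python3 - <<'E'
from h import *
f0=cv2.imread("pics/top0.png");a=bot.read_camera("top")[:,:,::-1];cv2.imwrite("pics/end.png",a)
g0,g=[cv2.cvtColor(np.ascontiguousarray(i),cv2.COLOR_BGR2GRAY) for i in (f0,a)]
# stand base drift, and tag-leaf brightness profile across (row 168, cols 195..225)
t=g0[130:160,188:232];r=cv2.matchTemplate(g[115:175,170:250],t,cv2.TM_CCOEFF_NORMED);print(cv2.minMaxLoc(r),"exp (18,15)")
for row in (162,166,170,174): print(row,g0[row,198:224],"\n   ",g[row,198:224])
E
```

```text
time: 23.95
tool_pos: [0.4866, 0.2124, -0.0212]
tcp_rot: [3.115, 0.406, -0.0]
wrist_force: [1.1, 0.2, 1.0]
width: 0.999
grip_force: 0.0
time: 24.58
tool_pos: [0.491, 0.2141, 0.105]
tcp_rot: [-3.113, -0.406, -0.017]
wrist_force: [0.4, -0.5, 0.0]
width: 1.002
grip_force: 0.0
time: 25.2
tool_pos: [0.3808, 0.1844, 0.1389]
tcp_rot: [-3.115, -0.406, -0.001]
wrist_force: [0.2, 0.3, 0.2]
width: 0.998
grip_force: 0.0
(-0.3410329222679138, 0.9709697365760803, (32, 1), (18, 15)) exp (18,15)
162 [ 79  73  67  69  70  84  87 181 124 104 104 187 232 151 105 106 116 120
 118 120 123 128 124 123 122 123] 
    [ 72  73  65  68  84  91  97 102 113 115 176 233 229 143 106 106 118 121
 118 122 122 129 130 126 127 122]
166 [121 119 119 119 123 125 120 115 219 145 105 106 214 224 142 106 106 119
 119 117 122 125 126 130 129 132] 
    [127 120 121 120 124 126 125 118 118 114 117 197 235 207 130 106 107 119
 125 120 124 129 133 132 132 133]
170 [115 114 116 116 120 120 120 124 122 215 142 104 109 220 202 128 109 115
 115 120 124 126 125 125 123 127] 
    [120 121 116 119 125 122 122 126 123 123 121 123 218 237 172 112 116 124
 118 122 127 126 126 127 133 171]
174 [116 124 121 115 113 115 114 117 121 137 189 128 136 156 230 200 125 155
 131 100 118 123 119 116 118 120] 
    [122 127 122 116 134 172 178 179 145  97 107 121 125 221 237 151 106 158
 120 105 123 123 117 107 166 177]
```

The picture profile shows the two leaves merged into one (gap gone) and the base in place. I hand in.

```bash
python3 -c "
from workcell import bot
print(bot.finish_job())"
```

```text
the job is handed in; nothing more can be done
None
```

The snap appears fully shut by the pliers, which were let go with the stand still in place, and the job was handed in at about 25 s; the hand-in returned no verdict, so I can't confirm it passed.

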